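# Hang the L-plate level on the welding-bench stand

### The arm

A 6-joint arm with a two-finger parallel gripper is mounted at the origin on the work surface. World frame = base frame: x ahead of the robot, y to its left, z up, the work surface at z = 0. Lengths are in m, angles in rad, forces in N, time in s.
With the tool pointing down it reaches from about 0.25 to 0.8 m from the base axis. Payload 8.5 kg.
Tool frame: the origin (TCP) lies on the mounting face of the last link; the fingertips stand 173 mm ahead of it and the grasp point (between the pads) lies 155 mm ahead of it; z points along the fingers, y is the line along which they close (so a half turn about z gives the same grasp; the last joint's range is limited). The gripper opens to 85 mm and grips with 20 to 120 N. Pads are 22 mm wide; open, the fingers measure 114 mm over their backs; the gripper's body (76 mm by 85 mm) begins 54 mm behind the grasp point. The pads swing forward as they close: fully open they stand 13 mm farther back than shut.
Start: joints at [1.283, 0.238, -0.013, 1.319, 0, 1.571], TCP at [0.149, 0.503, 0.405] pointing down, gripper open.
Joint ranges: [-2.66, 2.66], [-1.03, 1.9], [-1.14, 1.46], [-1.82, 2.27], [-1.45, 1.34], [-3.14, 3.14]. Speed limits (rad/s): [2.22, 2.22, 2.79, 3.14, 3.14, 3.14].

### API

Orientations are given as a unit quaternion [x, y, z, w].
In Python, from rig import * gives the robot as it stands. The module is installed in compiled form; this text tells all that it offers.
- The arm moves only by the shell command python3 -m handwheel 'ROWS' [FORCE]. ROWS is JSON, a list of rows, each an object of numbers: "tx", "ty", "tz": the shift along the tool's x, y, z each as a share of 0.3 m, from -1 to 1; "wx", "wy", "wz": the turn, a rotation vector about the tool's x, y, z each as a share of pi/2 rad, from -1 to 1; "jaw": the gripper's target within -1 to 1 (shut at 1, half-way at 0, fully open at -1). A call has 1 to 8 rows; each row is the pose to reach, as a shift and turn from the pose commanded when the call began, along the tool's axes at that moment; what a row does not reach only later rows make up. A row lasts 1/8 s, in which the tool goes at most 62.5 mm and 10.7 degrees, less where a joint would pass 70% of its speed; a pose out of reach is approached as far as the arm can. A call with a number of a shift or a turn outside -1 to 1 is refused whole. A call with a gripper value outside its range is refused whole. The fingers move at their own pace and stop on an object; FORCE is the grip in N (left out, the last holds). Time passes only in rows, so rows that repeat a pose let the fingers close. It gives the time, the measured TCP pose, the force, the opening and the grip force at its end, in the units of the state.
- state(): the state, without advancing time (a new reading comes with each control period).
- camera(name): name is "side" or "top" or "wrist"; returns a dict with "img" (400x640x3 uint8, blue, green, red), "mtx" (3x3 intrinsics, pixels), "R" (3x3) and "t" (3): a world point X has camera coordinates R X + t. Camera axes: x right, y down, z forward; pixel columns grow to the right and rows downward; lengths in m; the calibration is good to about 2 mm. A picture is of the moment at which its call begins. There is no depth.
- hand_in(): hands the job in; it is judged then, once.
The state is a dict: "t": time; "q": joint angles; "qd": joint speeds; "effort": joint torques, N m; "position": TCP position; "ee_rot": TCP orientation; "contact_force": force on the tool from outside, world axes, zero at the start; "ft_torque": the same for the moment, N m; "width": finger opening in m; "grip_force": force on a finger pad.
Only numpy, scipy, OpenCV 4.12 (cv2) and the standard library are available. Lean on these libraries where they do the work, as an engineer would, in place of code of your own. Each camera call takes 0.05 s, during which the arm holds its last target. There are 200 camera calls.

### The job

Lift the L-shaped plate out of its cradle and hang it on the stand's peg by the one hole that makes it hang level. While it is on the peg, push it gently back until it meets the rubber-faced spring buffer and the buffer clearly gives, without driving the buffer to its end stop; then let go and leave the plate hanging there level and still, with the other things on the bench undisturbed.

Things in the scene. Friction and masses are not known exactly. Their poses are not given: they have to be found in the camera images.
- bracket: L-plate of uniform bare aluminium, 8 mm thick (its x), 0.29 kg, upright in the cradle. Bar 180 mm long (y -90 to 90), 50 mm high (z 115 to 165); leg 45 mm wide (y 45 to 90) from the bar down to z 0. Four 15 mm through holes in a row. Origin: foot level, under the bar's middle, mid-thickness. Pinch the bar's top edge from above across the 8 mm; either face may hang towards the stand
- hole_a (a point): centre of the hole at y = -36.5 mm on the bar, 28 mm below the bar's top edge; axes as the plate's, so the hole runs along its x
- hole_b (a point): centre of the hole at y = -5.5 mm on the bar, 28 mm below the top edge; axes as the plate's
- hole_c (a point): centre of the hole at y = 25.5 mm on the bar, 28 mm below the top edge; axes as the plate's
- hole_d (a point): centre of the hole at y = 56.5 mm on the bar (over the leg), 28 mm below the top edge; axes as the plate's
- cradle: fixed dark steel holder, base 90 x 220 x 12 mm, origin under its middle. The leg's foot stands on the base, 12 mm above the table, between slot walls 35 mm high; the bar's other end rests on a post whose prongs reach 147 mm above the table. Slots are 11 mm wide: 1.5 mm of play each side. The plate must rise over 35 mm to be free
- stand: fixed dark steel stand, origin on the table at the foot of the post's front face; base 130 x 120 x 12 mm (x -75 to 55), post 30 x 40 mm behind x = 0, 192 mm high. A level polished round peg, 10 mm thick and 120 mm long, leaves the front face 185 mm above the table along the stand's -x. Behind the buffer on it is a clamped ring, 22 mm across
- peg_tip (a point): middle of the peg's free end, 120 mm in front of the post, 185 mm above the table; axes as the stand's (the peg runs from here along +x to the post). The last 8 mm are tapered
- buffer (a joint): push-back of a sprung rubber-faced ring, 22 mm across, on the peg, in m: 0 at rest, 0.008 at its end stop; 2 N per mm. Pushed 2 to 6 mm (4 to 12 N) it has clearly given without nearing the stop. Its front face at rest is 42 to 67 mm in front of the post, set anew each time; where is not measured, so feel for it
- level: bystander: red spirit level standing on edge, 25 x 150 x 50 mm, origin under its middle
- pliers: bystander: pliers lying flat, about 170 mm long along x and 16 mm high, origin under the handles' front
- square: bystander: grey triangular magnetic welding square lying flat, about 85 x 85 x 20 mm, origin under its middle
Mind the look-alikes: they are no part of the job. Several things have the shape of the bracket; the one meant has the colours described above.

How it is judged:
On the way, in this order (a step that is already met when the one before it is completed fails the run):
1. the peg is through one of the plate's holes (x of bracket in the frame of stand between -0.11 and -0.02 m and y of bracket in the frame of stand between -0.075 and 0.075 m and z of bracket in the frame of stand between 0.04 and 0.056 m), for 0.1 s.
2. the plate, on the peg, presses the buffer back at least 2 mm for 0.3 s (value of joint buffer above 0.002 m and contact force between bracket and stand above 2.5 N and x of bracket in the frame of stand between -0.085 and -0.02 m and y of bracket in the frame of stand between -0.075 and 0.075 m and z of bracket in the frame of stand between 0.04 and 0.056 m), for 0.3 s.
At the end, for the whole second after the job is handed in: The plate hangs on the peg by one of its holes (foot 40 to 56 mm above the table, the bar in front of the post, at least 12 mm behind the peg's tip), upright and level within 0.12 rad (7 degrees), at rest and released (x of bracket in the frame of stand between -0.108 and -0.015 m and y of bracket in the frame of stand between -0.075 and 0.075 m and z of bracket in the frame of stand between 0.04 and 0.056 m and angle between bracket's own z axis and vertical below 0.12 rad and linear speed of bracket below 0.02 m/s and angular speed of bracket below 0.15 rad/s); the robot touches nothing.
It fails at once if the buffer is driven close to its end stop (pushed back more than 6.5 mm, 13 N) (value of joint buffer above 0.0065 m).
It fails at once if the plate is rammed against the stand with more than 40 N (contact force between bracket and stand above 40 N).
It fails at once if a bystander is moved by more than 20 mm (distance of any of level, pliers, square from where it was at the start of the episode above 0.02 m).
It also fails if it takes over 54 s, if anything falls off the work surface, if the arm or the gripper's body presses on something with over 40 N, if the wrist force passes 120 N, or if a joint passes its speed limit or range.

## Working session

There is one attempt and no reset: what is moved stays moved. The work goes in short steps, Python scripts to look and compute and a shell command to move; the robot and the scene stay as the last step left them, time stands still between calls to the robot, and variables do not carry over. Pictures are saved under pics/ and viewed, at most 10 in all, crops included, and the job is handed in when it is done.

```bash
mkdir -p pics; python3 - <<'E'
from rig import *
import cv2,numpy as np
s=state();print(s['t'],s['position'],s['ee_rot'],s['width'],s['contact_force'])
for n in("top","side"):
    c=camera(n);cv2.imwrite(f"pics/{n}0.png",c["img"]);print(n,c["mtx"].tolist(),np.round(-c["R"].T@c["t"],3),np.round(c["R"],3).tolist())
E
```

```text
0.0 [0.14897288 0.5032473  0.40408077] [ 1.43408881e-01  9.89663273e-01 -7.00749022e-04 -9.09769279e-05] 0.08563271697879353 [ 0.58000226 -0.15180632 -0.50095635]
top [[369.7807432753922, 0.0, 319.26029563223835], [0.0, 369.7807432753922, 192.77918180362826], [0.0, 0.0, 1.0]] [0.451 0.074 1.389] [[-0.001, -1.0, -0.023], [-0.999, 0.002, -0.038], [0.038, 0.023, -0.999]]
side [[372.13610884729604, 0.0, 318.1913997107928], [0.0, 372.13610884729604, 200.1001874386314], [0.0, 0.0, 1.0]] [ 0.378 -0.99   0.899] [[0.993, -0.115, 0.022], [-0.047, -0.566, -0.823], [0.107, 0.817, -0.567]]
```

View pics/top0.png

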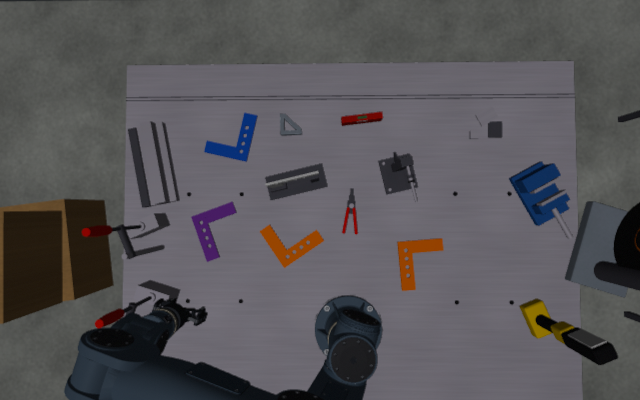

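View pics/side0.png

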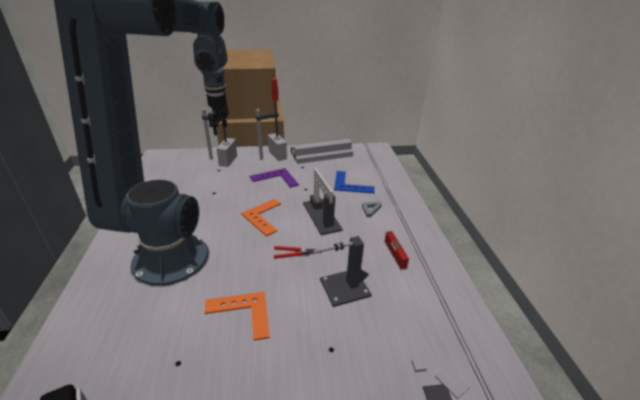

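The four coloured Ls (blue 235,140; purple 213,230; orange 290,245; orange 420,262 in top) lie flat. The bare metal plate upright in the dark cradle at top (296,181) / side (322,190) fits. I'll confirm this in an enlarged crop.

```bash
python3 - <<'E'
import cv2,numpy as np
t=cv2.imread("pics/top0.png");s=cv2.imread("pics/side0.png")
a=cv2.resize(t[140:210,255:435],(800,311),interpolation=cv2.INTER_CUBIC)
b=cv2.resize(s[160:310,270:410],(269,288),interpolation=cv2.INTER_CUBIC)
b=np.hstack([cv2.resize(s[160:240,290:360],(252,288),interpolation=cv2.INTER_CUBIC),cv2.resize(s[230:310,310:380],(252,288),interpolation=cv2.INTER_CUBIC)])
o=np.zeros((599,800,3),np.uint8);o[:311]=a;o[311:,:504]=b
cv2.imwrite("pics/crop0.png",cv2.convertScaleAbs(o,alpha=1.5,beta=10))
E
```

```text
(no output)
```

View pics/crop0.png

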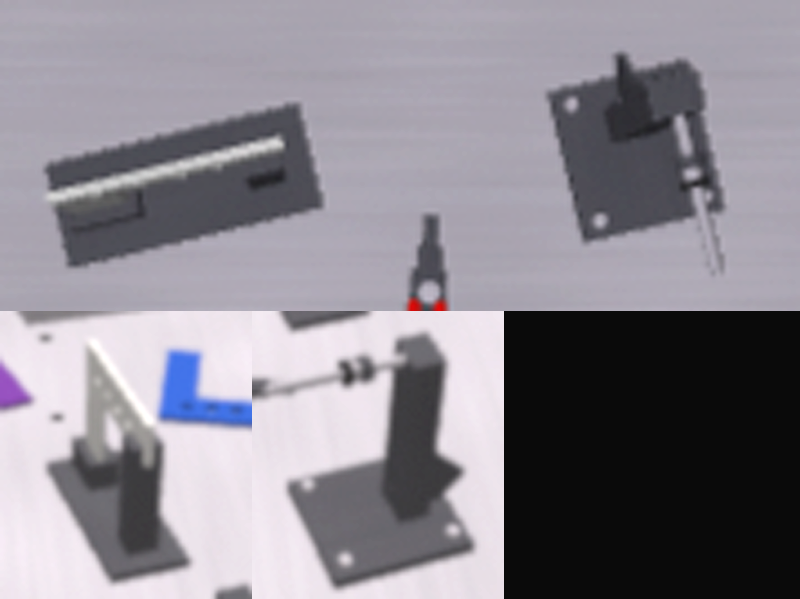

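Confirmed: the pale bare plate stands upright in the cradle. Its bar top runs from top px (266,184) to (319,173), with the leg at the left end. The peg runs from about (408,165) to the tip near (416,201), and the two dark rings are near (411,181). Hole balance: the plate's centre of mass is at y≈25.4 mm, so hole_c is the one to use. Next I measure positions.

```bash
cat > h.py <<'E'
from rig import *
import cv2,numpy as np
def ray(c,p):
    d=c["R"].T@np.linalg.solve(c["mtx"],[p[0],p[1],1.]);return -c["R"].T@c["t"],d
def onz(c,p,z):
    o,d=ray(c,p);return o+d*(z-o[2])/d[2]
def proj(c,X):
    v=c["mtx"]@(c["R"]@np.asarray(X)+c["t"]);return v[:2]/v[2]
E
python3 - <<'E'
from h import *
c=camera("top");g=c["img"].astype(int)
# plate: bright pixels relative to dark base
m=(g.min(2)>115).astype(np.uint8)
roi=np.zeros_like(m);b=np.array([[266,178],[322,164],[326,187],[272,199]])
base=((g.max(2)<75)).astype(np.uint8)
def comps(x0,x1,y0,y1):
    z=np.zeros_like(base);z[y0:y1,x0:x1]=base[y0:y1,x0:x1]
    z=cv2.morphologyEx(z,cv2.MORPH_CLOSE,np.ones((7,7)))
    return max(cv2.findContours(z,0,2)[0],key=cv2.contourArea)
for n,bx in(("cradle",(258,334,158,205)),("stand",(372,425,145,200))):
    k=comps(*bx);r=cv2.minAreaRect(k);bp=cv2.boxPoints(r);print(n,cv2.contourArea(k),np.round(bp,1).tolist())
    P=[onz(c,p,.012)[:2] for p in bp];print(np.round(P,3).tolist(),np.round(np.mean(P,0),4),[round(float(np.linalg.norm(P[i]-P[i-1])),3) for i in range(4)])
# plate top line: brightest row per column with weighted centroid
def line(cols,rowf,h):
    L=[]
    for u in cols:
        r0=rowf(u);v=np.arange(int(r0-h),int(r0+h)+1);w=np.clip(g[v,u].mean(1)-95,0,None)
        if w.sum()>60:L.append((u,(v*w).sum()/w.sum(),int(g[v,u].mean(1).max())))
    return np.array(L)
L=line(range(262,324),lambda u:184.3-(u-266.2)*.223,3);
print(np.round(L,1).tolist())
E
```

```text
cradle 1315.0 [[264.6000061035156, 176.8000030517578], [321.5, 162.89999389648438], [327.20001220703125, 186.10000610351562], [270.20001220703125, 200.0]]
[[0.563, 0.311], [0.615, 0.097], [0.528, 0.076], [0.476, 0.289]] [0.5454 0.1933] [0.09, 0.22, 0.089, 0.219]
stand 1091.5 [[376.79998779296875, 156.0], [409.6000061035156, 148.39999389648438], [418.3999938964844, 186.60000610351562], [385.6000061035156, 194.1999969482422]]
[[0.64, -0.109], [0.668, -0.231], [0.525, -0.262], [0.497, -0.14]] [ 0.5827 -0.1855] [0.146, 0.125, 0.146, 0.125]
[[262.0, 184.9, 108.0], [263.0, 184.9, 108.0], [264.0, 184.0, 110.0], [265.0, 184.3, 123.0], [266.0, 184.1, 133.0], [267.0, 183.8, 133.0], [268.0, 183.6, 132.0], [269.0, 183.5, 126.0], [270.0, 182.9, 132.0], [271.0, 182.8, 132.0], [272.0, 182.6, 131.0], [275.0, 181.8, 130.0], [276.0, 181.8, 131.0], [277.0, 181.6, 125.0], [279.0, 180.8, 130.0], [283.0, 179.8, 129.0], [287.0, 178.8, 130.0], [291.0, 177.8, 129.0], [295.0, 176.9, 129.0], [296.0, 176.8, 130.0], [299.0, 175.9, 131.0], [300.0, 175.7, 131.0], [303.0, 174.9, 130.0], [304.0, 174.8, 131.0], [305.0, 174.6, 132.0], [306.0, 174.5, 126.0], [307.0, 173.9, 132.0], [308.0, 173.8, 133.0], [309.0, 173.6, 133.0], [310.0, 173.5, 127.0], [311.0, 172.9, 133.0], [312.0, 172.8, 133.0], [313.0, 172.6, 134.0], [314.0, 172.5, 128.0], [316.0, 171.8, 135.0]]
```

```bash
python3 - <<'E'
from h import *
c=camera("top");s=camera("side")
g=c["img"].astype(int).mean(2)
A=onz(c,(265,184.3),.177);B=onz(c,(318,171.3),.177);print("bar",A,B,np.linalg.norm(A-B),"yaw of +y",np.degrees(np.arctan2(*(A-B)[[1,0]])))
# peg: bright ridge per row, cols 403..420
for v in range(162,206):
    u=np.arange(402,424);print(v,' '.join(f"{int(x):3d}" for x in g[v,u]))
gs=s["img"].astype(int).mean(2)
print("side")
for v in range(236,258): print(v,' '.join(f"{int(x):3d}" for x in gs[v,300:372:2]))
E
```

```text
bar [0.5250106  0.28075844 0.177     ] [0.56745515 0.10606985 0.177     ] 0.1797710838692846 yaw of +y 103.65666776132326
162  46  47  45  47  46  46  46  46  45  46  49  75 107 107 107 107 107 106 106 107 107 107
163  47  46  46  47  47  47  47  47  45  45  45  70 106 107 106 107 106 106 106 107 106 106
164  47  46  46  47  47  47  48  47  46  45  45  77 105 105 105 104 104 104 104 105 105 105
165  47  46  47  47  47  51  60  32  28  39  62  99 105 104 104 105 104 105 105 105 104 104
166  49  45  34  30  54  97  94  43  38  42  54  83 105 104 105 105 104 104 104 104 104 105
167  30  28  21  21  58 107 108  68  44  44  51  78 104 104 104 103 104 104 104 104 104 105
168  17  18  21  32  61 102 108  82  45  45  48  72 105 106 105 105 105 105 106 106 105 106
169  21  30  39  42  57  91 109  90  43  45  46  68 107 107 107 107 107 107 107 107 107 108
170  39  41  44  44  49  76 109 101  51  44  46  54  84 107 108 108 108 108 108 108 109 110
171  44  44  43  44  45  67 107 108  68  45  45  51  79 107 107 107 107 106 107 107 107 108
172  44  43  43  44  45  63 104 109  80  44  45  50  76 10
[... 5630 characters left out ...]
 123 120 141 148 150 149 147 148 150 150 151 150 149 148 147 103  35  33  34  34  33  34  72 144 150 151 153
254  57  58  58  57  65 107 116 129 142 142 140 146 148 150 149 147 148 150 150 151 150 150 148 147  98  36  36  35  33  33  34  78 145 151 151 152
255  75  85  87  85  93 135 140 145 147 146 146 147 149 149 149 147 148 150 150 150 151 150 148 145  91  36  35  34  33  33  34  84 145 150 150 153
256 112 118 119 119 121 144 147 148 147 148 146 146 148 149 149 146 147 150 150 151 150 150 148 145  85  36  34  34  32  31  33  90 146 150 151 153
257 139 141 143 142 142 147 146 148 147 147 146 147 148 150 149 147 147 149 149 150 150 150 148 144  80  34  35  33  33  32  34  98 147 150 151 152
```

```bash
python3 - <<'E'
from h import *
c=camera("top");s=camera("side")
T=onz(c,(415.8,201.6),.185);R=onz(c,(407.8,165.6),.185)
print("tip",T,"root",R,np.linalg.norm(T-R),"yaw",np.degrees(np.arctan2(*(R-T)[[1,0]])))
print("tip,root in side",proj(s,T),proj(s,R))
# cross-check by the side: tip row/col visible?
b=np.array([.5250106,.28075844]);e=np.array([.56745515,.10606985]);u=(b-e)/np.linalg.norm(b-e)
m=(b+e)/2;print("bar mid",m,"hole_c pt",m+.0255*u, "side proj ends", proj(s,[*b,.177]),proj(s,[*e,.177]))
from scipy.spatial.transform import Rotation as Q
print(Q.from_quat(state()['ee_rot']).as_matrix().round(3))
w=camera("wrist");print(w["mtx"][0,0],(-w["R"].T@w["t"]).round(3),w["R"].round(2).tolist())
cv2.imwrite("pics/s1.png",cv2.resize(s["img"][160:280,290:390],(800,960)[:2] if 0 else (500,600),interpolation=cv2.INTER_CUBIC))
E
```

```text
tip [ 0.46742353 -0.21069467  0.185     ] root [ 0.58441414 -0.18607342  0.185     ] 0.11955337330129352 yaw 11.884741350147792
tip,root in side [312.54226813 250.5641928 ] [351.64476909 242.384071  ]
bar mid [0.54623288 0.19341414] hole_c pt [0.54021224 0.21819321] side proj ends [314.31633308 166.63727758] [331.37235231 190.3437764 ]
[[-0.959  0.284 -0.   ]
 [ 0.284  0.959 -0.   ]
 [-0.    -0.    -1.   ]]
343.7795755611247 [0.085 0.523 0.374] [[0.28, 0.96, -0.0], [0.92, -0.27, 0.27], [0.26, -0.08, -0.96]]
```

View pics/s1.png

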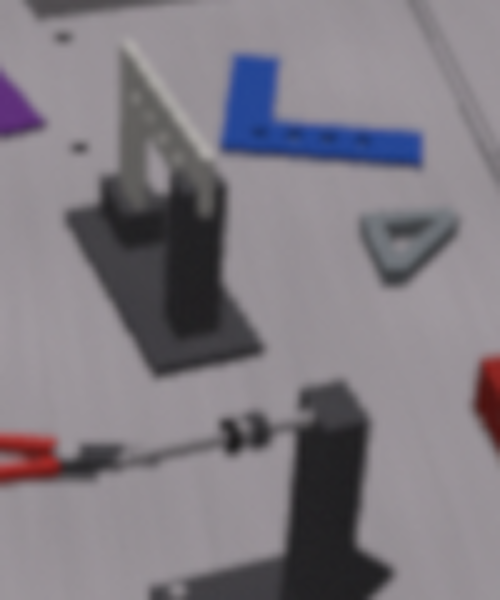

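The side view shows the peg root at about (351,245) and the tip at about (315,252). The bar's leg end is at (315,168). All sit a consistent ~2 px below the projections, so the relative positions hold. Now I approach the bar above hole_c.

```bash
cat >> h.py <<'E'
from scipy.spatial.transform import Rotation as Q
def go(p,yaw_y):
    "shares to bring TCP to p, tool down, tool y at yaw_y deg"
    s=state();M=Q.from_quat(s['ee_rot']).as_matrix()
    y=np.array([np.cos(np.radians(yaw_y)),np.sin(np.radians(yaw_y)),0]);z=np.array([0,0,-1.])
    T=np.column_stack([np.cross(y,z),y,z])
    print("t",s['t'],"shift",(M.T@(np.array(p)-s['position'])/.3).round(4),"turn",(Q.from_matrix(M.T@T).as_rotvec()/(np.pi/2)).round(4))
E
python3 -m handwheel '[{"tx":-0.76,"ty":-0.27,"wz":0.665,"jaw":-0.4},{"tx":-0.76,"ty":-0.27,"wz":0.665,"jaw":-0.4},{"tx":-0.76,"ty":-0.27,"wz":0.665,"jaw":-0.4},{"tx":-0.76,"ty":-0.27,"wz":0.665,"jaw":-0.4},{"tx":-0.76,"ty":-0.27,"wz":0.665,"jaw":-0.4},{"tx":-0.76,"ty":-0.27,"wz":0.665,"jaw":-0.4},{"tx":-0.76,"ty":-0.27,"wz":0.665,"jaw":-0.4}]' 60
python3 -c "
from h import *
go([.5402,.2182,.404],13.66)"
```

```text
t 0.4 shift [-1.5202 -0.5414  0.0021] turn [-2.00e-04  1.00e-04  6.65e-01]invalid input
```

```bash
python3 -m handwheel '[{"tx":-0.76,"ty":-0.27,"tz":0,"wx":0,"wy":0,"wz":0.665,"jaw":-0.4},{"tx":-0.76,"ty":-0.27,"tz":0,"wx":0,"wy":0,"wz":0.665,"jaw":-0.4},{"tx":-0.76,"ty":-0.27,"tz":0,"wx":0,"wy":0,"wz":0.665,"jaw":-0.4},{"tx":-0.76,"ty":-0.27,"tz":0,"wx":0,"wy":0,"wz":0.665,"jaw":-0.4},{"tx":-0.76,"ty":-0.27,"tz":0,"wx":0,"wy":0,"wz":0.665,"jaw":-0.4},{"tx":-0.76,"ty":-0.27,"tz":0,"wx":0,"wy":0,"wz":0.665,"jaw":-0.4}]' 60
python3 -c "
from h import *
go([.5402,.2182,.404],13.66)"
```

```text
t: 1.15
position: [0.3455, 0.3603, 0.4047]
ee_rot: [0.621, 0.784, -0.0, -0.0]
contact_force: [0.2, 0.1, -1.3]
width: 0.0598
grip_force: 0.0
t 1.15 shift [-0.6099  0.5231  0.0022] turn [-0.0001  0.     -0.0044]
```

```bash
python3 -m handwheel '[{"tx":-0.61,"ty":0.523,"tz":0,"wx":0,"wy":0,"wz":-0.004,"jaw":-0.4},{"tx":-0.61,"ty":0.523,"tz":0,"wx":0,"wy":0,"wz":-0.004,"jaw":-0.4},{"tx":-0.61,"ty":0.523,"tz":0,"wx":0,"wy":0,"wz":-0.004,"jaw":-0.4},{"tx":-0.61,"ty":0.523,"tz":0,"wx":0,"wy":0,"wz":-0.004,"jaw":-0.4},{"tx":-0.61,"ty":0.523,"tz":0,"wx":0,"wy":0,"wz":-0.004,"jaw":-0.4},{"tx":-0.61,"ty":0.523,"tz":0,"wx":0,"wy":0,"wz":-0.004,"jaw":-0.4}]' 60
python3 - <<'E'
from h import *
go([.5402,.2182,.338],13.66)
w=camera("wrist");cv2.imwrite("pics/w1.png",w["img"])
b=np.array([.5250106,.28075844,.177]);e=np.array([.56745515,.10606985,.177])
print(proj(w,b),proj(w,e))
E
```

```text
t: 1.9
position: [0.5402, 0.2201, 0.4044]
ee_rot: [0.616, 0.788, -0.0, -0.0]
contact_force: [-0.1, 0.8, -0.1]
width: 0.06
grip_force: 0.0
t 1.9 shift [-0.0062 -0.0013  0.2213] turn [-0.0006 -0.0001  0.0035]
[318.46491175 107.66731326] [317.41865596 373.77365002]
```

View pics/w1.png

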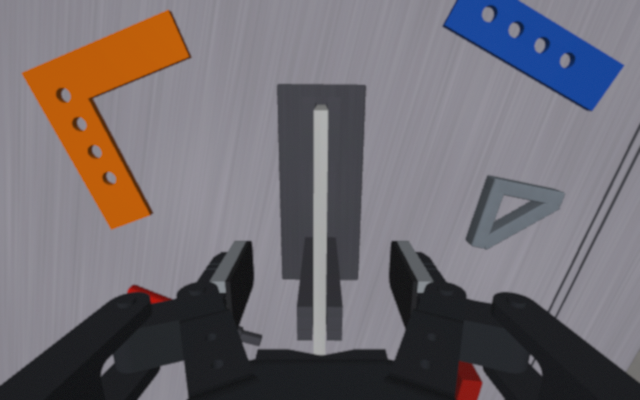

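The wrist view shows the plate's top edge as a pale strip at column 320, rows 107–350, midway between the fingers at columns 240 and 400. The predicted column was 318, so we are about 1 mm off. Descend and grip.

```bash
python3 -m handwheel '[{"tx":-0.006,"ty":0,"tz":0.1,"wx":0,"wy":0,"wz":0.003,"jaw":-0.4},{"tx":-0.006,"ty":0,"tz":0.18,"wx":0,"wy":0,"wz":0.003,"jaw":-0.4},{"tx":-0.006,"ty":0,"tz":0.221,"wx":0,"wy":0,"wz":0.003,"jaw":-0.4},{"tx":-0.006,"ty":0,"tz":0.221,"wx":0,"wy":0,"wz":0.003,"jaw":-0.4},{"tx":-0.006,"ty":0,"tz":0.221,"wx":0,"wy":0,"wz":0.003,"jaw":1},{"tx":-0.006,"ty":0,"tz":0.221,"wx":0,"wy":0,"wz":0.003,"jaw":1},{"tx":-0.006,"ty":0,"tz":0.221,"wx":0,"wy":0,"wz":0.003,"jaw":1},{"tx":-0.006,"ty":0,"tz":0.221,"wx":0,"wy":0,"wz":0.003,"jaw":1}]' 80
python3 -m handwheel '[{"tx":0,"ty":0,"tz":0,"wx":0,"wy":0,"wz":0,"jaw":1},{"tx":0,"ty":0,"tz":0,"wx":0,"wy":0,"wz":0,"jaw":1},{"tx":0,"ty":0,"tz":0,"wx":0,"wy":0,"wz":0,"jaw":1}]' 100
```

```text
t: 2.95
position: [0.5409, 0.2185, 0.3393]
ee_rot: [0.617, 0.787, 0.001, 0.0]
contact_force: [-0.7, -0.9, 6.3]
width: 0.0057
grip_force: 80.8
t: 3.32
position: [0.541, 0.2185, 0.3393]
ee_rot: [0.617, 0.787, 0.001, 0.0]
contact_force: [-0.5, -0.5, 5.8]
width: 0.005
grip_force: 100.9
```

```bash
python3 -m handwheel '[{"tx":0,"ty":0,"tz":-0.07,"wx":0,"wy":0,"wz":0,"jaw":1},{"tx":0,"ty":0,"tz":-0.14,"wx":0,"wy":0,"wz":0,"jaw":1},{"tx":0,"ty":0,"tz":-0.2,"wx":0,"wy":0,"wz":0,"jaw":1},{"tx":0,"ty":0,"tz":-0.2,"wx":0,"wy":0,"wz":0,"jaw":1},{"tx":0,"ty":0,"tz":-0.2,"wx":0,"wy":0,"wz":0,"jaw":1}]' 100
python3 - <<'E'
from h import *
go([.5402,.2182,.338],13.66)
c=camera("side")["img"];t=camera("top")["img"]
cv2.imwrite("pics/l1.png",np.hstack([cv2.resize(c[120:260,280:380],(400,560),interpolation=cv2.INTER_CUBIC),cv2.resize(t[120:260,250:350],(400,560),interpolation=cv2.INTER_CUBIC)]))
E
```

```text
t: 3.95
position: [0.5406, 0.2184, 0.3974]
ee_rot: [0.617, 0.787, -0.001, -0.0]
contact_force: [0.3, 0.6, -3.3]
width: 0.0049
grip_force: 99.8
t 3.95 shift [-0.0003 -0.0012  0.198 ] turn [-0.0009  0.0002  0.001 ]
```

View pics/l1.png

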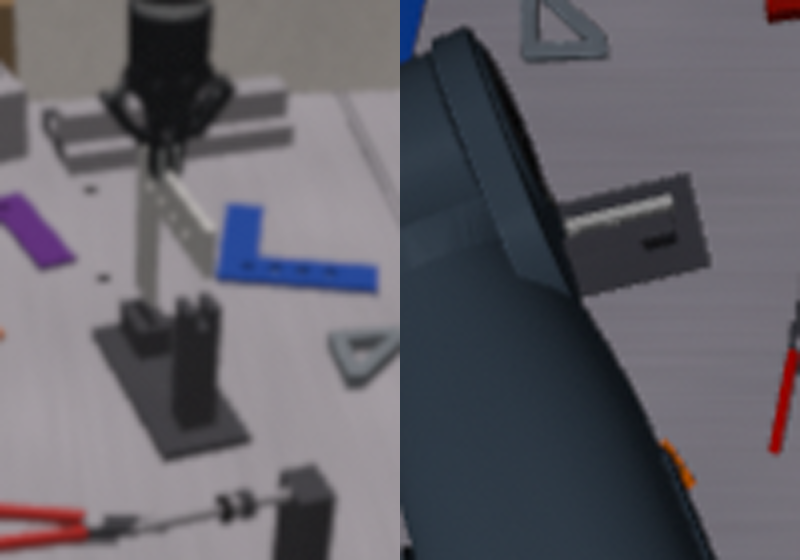

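The plate hangs from the gripper, free of the cradle and level (left half, bar around (180,210)). The wrist force agrees with its weight. Now I move in an arc on the robot's side to a point in front of the peg.

```bash
python3 - <<'E'
from h import *
go([.40,.0,.398],12.2)
E
```

```text
t 4.05 shift [-0.5957 -0.6281 -0.0011] turn [-0.0012  0.0003  0.0172]
```

```bash
python3 -m handwheel '[{"tx":-0.1,"ty":-0.1,"tz":0,"wx":0,"wy":0,"wz":0.017,"jaw":1},{"tx":-0.2,"ty":-0.21,"tz":0,"wx":0,"wy":0,"wz":0.017,"jaw":1},{"tx":-0.3,"ty":-0.32,"tz":0,"wx":0,"wy":0,"wz":0.017,"jaw":1},{"tx":-0.4,"ty":-0.42,"tz":0,"wx":0,"wy":0,"wz":0.017,"jaw":1},{"tx":-0.5,"ty":-0.53,"tz":0,"wx":0,"wy":0,"wz":0.017,"jaw":1},{"tx":-0.56,"ty":-0.6,"tz":0,"wx":0,"wy":0,"wz":0.017,"jaw":1},{"tx":-0.595,"ty":-0.628,"tz":0,"wx":0,"wy":0,"wz":0.017,"jaw":1},{"tx":-0.595,"ty":-0.628,"tz":0,"wx":0,"wy":0,"wz":0.017,"jaw":1}]' 100
python3 - <<'E'
from h import *
go([.415,-.2215,.398],12.2)
E
```

```text
t: 5.05
position: [0.4003, -0.0, 0.3983]
ee_rot: [0.628, 0.778, 0.0, 0.0]
contact_force: [-0.6, 0.5, -2.8]
width: 0.0042
grip_force: 99.8
t 5.05 shift [-0.7321 -0.1073  0.001 ] turn [ 0.0001 -0.     -0.0006]
```

```bash
python3 -m handwheel '[{"tx":-0.13,"ty":-0.02,"tz":0,"wx":0,"wy":0,"wz":0,"jaw":1},{"tx":-0.26,"ty":-0.04,"tz":0,"wx":0,"wy":0,"wz":0,"jaw":1},{"tx":-0.4,"ty":-0.06,"tz":0,"wx":0,"wy":0,"wz":0,"jaw":1},{"tx":-0.53,"ty":-0.08,"tz":0.03,"wx":0,"wy":0,"wz":0,"jaw":1},{"tx":-0.64,"ty":-0.1,"tz":0.06,"wx":0,"wy":0,"wz":0,"jaw":1},{"tx":-0.71,"ty":-0.107,"tz":0.076,"wx":0,"wy":0,"wz":0,"jaw":1},{"tx":-0.732,"ty":-0.107,"tz":0.076,"wx":0,"wy":0,"wz":0,"jaw":1},{"tx":-0.732,"ty":-0.107,"tz":0.076,"wx":0,"wy":0,"wz":0,"jaw":1}]' 100
python3 - <<'E'
from h import *
s=camera("side");t=camera("top");w=camera("wrist")
cv2.imwrite("pics/a_s.png",s["img"]);cv2.imwrite("pics/a_t.png",t["img"]);cv2.imwrite("pics/a_w.png",w["img"])
T=np.array([.4674,-.2107,.185]);H=state()['position']-[0,0,.1903]
print(state()['position'],H,"side tip,hole",proj(s,T),proj(s,H),"top",proj(t,T),proj(t,H),"w",proj(w,T))
a=cv2.resize(s["img"][180:280,260:370],(550,500),interpolation=cv2.INTER_CUBIC)
b=cv2.resize(w["img"],(250,156));o=np.zeros((500,800,3),np.uint8);o[:,:550]=a;o[:156,550:]=b
b=cv2.resize(t["img"][150:230,370:450],(250,250),interpolation=cv2.INTER_CUBIC);o[160:410,550:]=b
cv2.imwrite("pics/a.png",o)
E
```

```text
t: 6.05
position: [0.4159, -0.2208, 0.3754]
ee_rot: [0.628, 0.778, 0.0, -0.0]
contact_force: [-0.0, -0.6, -2.1]
width: 0.0045
grip_force: 99.8
[ 0.41551461 -0.22029648  0.37582788] [ 0.41551461 -0.22029648  0.18552788] side tip,hole [312.53417237 250.56598041] [294.37206471 253.89345773] top [415.80173415 201.60727142] [418.99935476 217.67444953] w [422.51487592 241.35160232]
```

View pics/a.png

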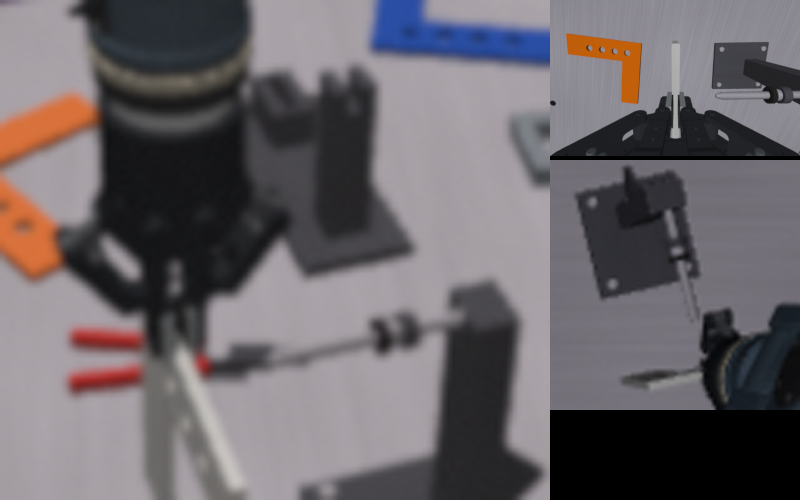

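Side crop (5x, origin 260,180): the held plate is upright with its holes facing the peg, and the peg tip is near (275,360). In the wrist inset the peg runs horizontally and the plate vertically, so they are perpendicular. I refine the lateral offset in the wrist picture.

```bash
python3 - <<'E'
from h import *
w=camera("wrist");g=w["img"].astype(int).mean(2)
print("bar end rows (cols 318-326):");
for u in(319,321,323,325): print(u,g[94:118,u].astype(int).tolist())
print("peg cols:")
for u in(424,428,432,440,460,480,500,520): print(u,g[225:265,u].astype(int).tolist())
print("peg row along:",g[244,410:450].astype(int).tolist())
print("bar row150:",g[150,305:340].astype(int).tolist(),"row 210",g[210,305:340].astype(int).tolist())
E
```

```text
bar end rows (cols 318-326):
319 [147, 147, 147, 147, 148, 148, 147, 148, 146, 140, 128, 118, 115, 117, 117, 118, 124, 146, 168, 175, 175, 175, 175, 175]
321 [148, 148, 148, 147, 148, 147, 148, 147, 146, 138, 127, 117, 116, 117, 117, 118, 124, 147, 170, 176, 176, 176, 176, 176]
323 [147, 146, 147, 146, 147, 148, 148, 148, 147, 141, 128, 118, 116, 116, 118, 118, 125, 147, 171, 177, 177, 177, 177, 177]
325 [149, 149, 148, 148, 149, 148, 149, 149, 148, 144, 133, 122, 118, 117, 118, 118, 125, 148, 171, 177, 177, 178, 177, 177]
peg cols:
424 [69, 69, 77, 110, 139, 146, 146, 146, 147, 147, 147, 146, 147, 146, 140, 126, 108, 98, 91, 87, 84, 86, 88, 91, 100, 117, 136, 144, 146, 146, 146, 146, 146, 146, 146, 146, 145, 145, 145, 145]
428 [69, 70, 83, 113, 139, 146, 145, 144, 144, 144, 144, 144, 142, 132, 119, 117, 129, 140, 148, 153, 155, 152, 144, 135, 123, 111, 117, 134, 143, 144, 144, 144, 145, 144, 144, 145, 145, 145, 145, 145]
432 [68, 70, 82, 114, 139, 146, 146, 146, 146, 146, 146, 141, 128, 111, 116, 126, 136, 144, 148, 153, 155, 152, 146, 140, 132, 120, 108, 110, 128, 142, 145, 145, 14
[... 937 characters left out ...]
49, 151, 151, 150, 147, 144, 141, 136, 128, 120, 108, 103, 117, 136, 142, 142, 143, 142, 142, 142, 142, 142, 142]
peg row along: [147, 147, 148, 145, 143, 144, 147, 149, 148, 147, 146, 143, 129, 103, 87, 107, 136, 150, 153, 153, 152, 153, 153, 153, 153, 153, 153, 152, 153, 152, 152, 151, 152, 152, 152, 151, 152, 152, 152, 152]
bar row150: [150, 150, 150, 150, 151, 153, 162, 171, 173, 173, 173, 174, 173, 173, 172, 174, 174, 174, 175, 175, 175, 175, 176, 175, 175, 175, 170, 160, 150, 147, 146, 146, 147, 146, 145] row 210 [145, 147, 148, 146, 145, 148, 156, 166, 170, 170, 171, 171, 170, 170, 170, 171, 171, 172, 172, 172, 172, 172, 172, 172, 172, 171, 162, 153, 150, 150, 151, 151, 150, 147, 145]
```

```bash
python3 - <<'E'
from h import *
w=camera("wrist");s=state();M=Q.from_quat(s['ee_rot']).as_matrix();P=s['position']
f=lambda p,z:(M.T@(onz(w,p,z)-P)).round(4)
zt=P[2]-.1903+.028
print("bar end",f((322,111.1),zt),"bar L/R 150",f((311.5,150),zt),f((332,150),zt))
for p in((424,245),(440,244.9),(520,244.1)):print("peg",f(p,.185),onz(w,p,.185).round(4))
print(P,(-w["R"].T@w["t"]-P).round(4))
E
```

```text
bar end [0.0632 0.002  0.1623] bar L/R 150 [ 0.0487 -0.002   0.1623] [0.0487 0.0059 0.1623]
peg [-0.0036  0.0537  0.1909] [ 0.4687 -0.2126  0.185 ]
peg [-0.0035  0.0617  0.1909] [ 0.4765 -0.2108  0.185 ]
peg [-0.0031  0.1021  0.191 ] [ 0.5158 -0.2018  0.185 ]
[ 0.41538406 -0.22040235  0.37592723] [-0.0128  0.0668 -0.0308]
```

Relative to the hole the peg lies about 2 mm towards tool -x, and its yaw is about 0.5° more. The top and wrist cameras agree within 1 mm. I correct this and then slide on to 14 mm past the tip.

```bash
python3 -m handwheel '[{"tx":-0.007,"ty":0,"tz":0.002,"wx":0,"wy":0,"wz":-0.006,"jaw":1},{"tx":-0.007,"ty":0.06,"tz":0.002,"wx":0,"wy":0,"wz":-0.006,"jaw":1},{"tx":-0.0065,"ty":0.12,"tz":0.002,"wx":0,"wy":0,"wz":-0.006,"jaw":1},{"tx":-0.0065,"ty":0.155,"tz":0.002,"wx":0,"wy":0,"wz":-0.006,"jaw":1},{"tx":-0.006,"ty":0.175,"tz":0.002,"wx":0,"wy":0,"wz":-0.006,"jaw":1},{"tx":-0.006,"ty":0.185,"tz":0.002,"wx":0,"wy":0,"wz":-0.006,"jaw":1},{"tx":-0.006,"ty":0.185,"tz":0.002,"wx":0,"wy":0,"wz":-0.006,"jaw":1}]' 100
python3 - <<'E'
from h import *
w=camera("wrist");s=camera("side")
a=cv2.resize(s["img"][190:290,280:380],(400,400),interpolation=cv2.INTER_CUBIC);b=cv2.resize(w["img"][190:290,300:400],(400,400),interpolation=cv2.INTER_CUBIC)
cv2.imwrite("pics/b.png",np.hstack([a,b]))
E
```

```text
t: 7.18
position: [0.4699, -0.2111, 0.375]
ee_rot: [0.624, 0.781, -0.0, -0.0]
contact_force: [-0.4, -0.1, -2.3]
width: 0.0044
grip_force: 99.8
```

View pics/b.png

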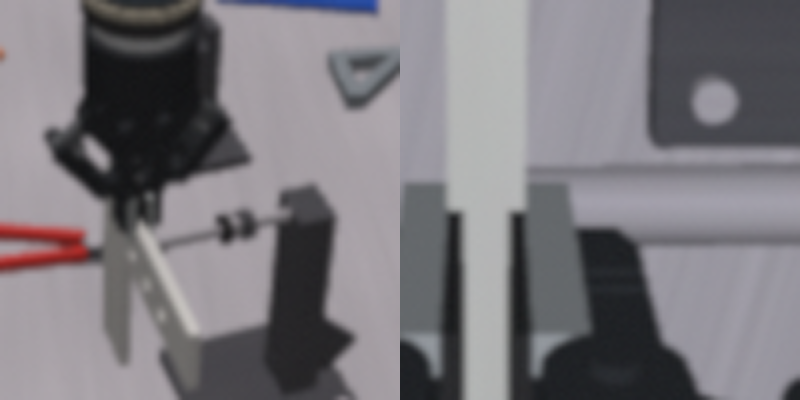

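The side half shows the peg meeting the plate's hole at about (150,245), and the wrist half shows it passing beneath the finger. There is no force. Continue in.

```bash
python3 -m handwheel '[{"tx":0,"ty":0.015,"tz":0,"wx":0,"wy":0,"wz":0,"jaw":1},{"tx":0,"ty":0.03,"tz":0,"wx":0,"wy":0,"wz":0,"jaw":1},{"tx":0,"ty":0.045,"tz":0,"wx":0,"wy":0,"wz":0,"jaw":1},{"tx":0,"ty":0.06,"tz":0,"wx":0,"wy":0,"wz":0,"jaw":1},{"tx":0,"ty":0.06,"tz":0,"wx":0,"wy":0,"wz":0,"jaw":1}]' 100
python3 - <<'E'
from h import *
s=state();M=Q.from_quat(s['ee_rot']).as_matrix();print(M.T@s['contact_force'],M.T@s['ft_torque'])
w=camera("wrist");g=w["img"].astype(int).mean(2)
for u in(375,400,450,500): print(u,g[225:265,u].astype(int).tolist())
E
```

```text
t: 7.9
position: [0.4878, -0.207, 0.3749]
ee_rot: [0.624, 0.781, -0.0, -0.0]
contact_force: [0.1, -0.0, -2.4]
width: 0.0047
grip_force: 99.8
[-0.02184987  0.06351158  2.40899251] [ 0.0043507  -0.02147619  0.00431589]
375 [77, 100, 133, 151, 153, 141, 123, 121, 131, 141, 148, 153, 157, 161, 164, 166, 165, 164, 159, 156, 152, 144, 137, 126, 115, 114, 134, 150, 154, 154, 154, 153, 154, 153, 154, 154, 156, 156, 157, 157]
400 [81, 117, 148, 156, 153, 139, 118, 121, 132, 141, 148, 153, 157, 161, 164, 165, 165, 163, 160, 156, 151, 145, 136, 125, 113, 120, 140, 153, 157, 157, 155, 155, 155, 154, 154, 154, 153, 154, 153, 153]
450 [68, 69, 71, 71, 72, 73, 75, 76, 76, 77, 79, 79, 80, 80, 80, 80, 80, 79, 79, 78, 78, 77, 77, 76, 74, 74, 72, 71, 69, 69, 68, 66, 63, 60, 57, 54, 64, 96, 132, 151]
500 [40, 41, 41, 42, 54, 83, 108, 124, 136, 145, 150, 154, 158, 161, 162, 162, 160, 160, 158, 154, 149, 141, 132, 119, 93, 64, 44, 38, 39, 39, 39, 39, 40, 40, 42, 58, 90, 124, 146, 152]
```

The peg is through with no contact force. Next I estimate where the buffer face is from the wrist picture, before feeling for it.

```bash
python3 - <<'E'
from h import *
w=camera("wrist");g=w["img"].astype(int).mean(2);s=state();M=Q.from_quat(s['ee_rot']).as_matrix();P=s['position']
for v in(228,240):print(v,g[v,400:520:2].astype(int).tolist())
for v,z in((240,.185),(232,.196)):
    r=g[v,380:470];i=380+int(np.argmax(r<95));print(i,(M.T@(onz(w,(i,240),z)-P)).round(4))
for u in(311,332): print((M.T@(onz(w,(u,150),P[2]-.1623)-P)).round(4))
E
```

```text
228 [155, 157, 155, 134, 52, 23, 22, 23, 30, 38, 38, 38, 38, 39, 67, 123, 129, 129, 129, 129, 129, 105, 49, 61, 71, 71, 71, 71, 71, 70, 71, 70, 71, 65, 44, 39, 39, 39, 40, 40, 39, 40, 40, 41, 39, 38, 39, 40, 40, 42, 41, 42, 43, 41, 42, 42, 44, 42, 43, 40]
240 [165, 165, 165, 165, 165, 164, 164, 125, 27, 34, 39, 39, 40, 39, 42, 97, 167, 174, 173, 172, 172, 172, 158, 72, 69, 80, 81, 79, 80, 80, 80, 80, 80, 79, 95, 156, 163, 161, 162, 162, 163, 162, 162, 162, 161, 161, 161, 162, 161, 161, 161, 161, 161, 161, 161, 161, 160, 161, 160, 161]
415 [-0.0006  0.0487  0.1899]
413 [0.0042 0.0445 0.1789]
[ 0.0486 -0.0021  0.1623]
[0.0486 0.0059 0.1623]
```

```bash
python3 -m handwheel '[{"tx":0,"ty":0.02,"tz":0,"wx":0,"wy":0,"wz":0,"jaw":1},{"tx":0,"ty":0.04,"tz":0,"wx":0,"wy":0,"wz":0,"jaw":1},{"tx":0,"ty":0.06,"tz":0,"wx":0,"wy":0,"wz":0,"jaw":1},{"tx":0,"ty":0.08,"tz":0,"wx":0,"wy":0,"wz":0,"jaw":1},{"tx":0,"ty":0.1,"tz":0,"wx":0,"wy":0,"wz":0,"jaw":1},{"tx":0,"ty":0.113,"tz":0,"wx":0,"wy":0,"wz":0,"jaw":1},{"tx":0,"ty":0.113,"tz":0,"wx":0,"wy":0,"wz":0,"jaw":1}]' 100
python3 -m handwheel '[{"tx":0,"ty":0.0033,"tz":0,"wx":0,"wy":0,"wz":0,"jaw":1},{"tx":0,"ty":0.0067,"tz":0,"wx":0,"wy":0,"wz":0,"jaw":1},{"tx":0,"ty":0.01,"tz":0,"wx":0,"wy":0,"wz":0,"jaw":1},{"tx":0,"ty":0.01,"tz":0,"wx":0,"wy":0,"wz":0,"jaw":1}]' 100
```

```text
t: 8.88
position: [0.5208, -0.1996, 0.3749]
ee_rot: [0.624, 0.781, -0.0, -0.0]
contact_force: [-0.3, 0.7, -2.2]
width: 0.0048
grip_force: 99.8
t: 9.38
position: [0.5235, -0.199, 0.3751]
ee_rot: [0.624, 0.781, -0.0, 0.0]
contact_force: [-0.4, 0.1, -2.5]
width: 0.0044
grip_force: 99.8
```

```bash
for i in 1; do python3 -m handwheel '[{"tx":0,"ty":0.0033,"tz":0,"wx":0,"wy":0,"wz":0,"jaw":1},{"tx":0,"ty":0.0067,"tz":0,"wx":0,"wy":0,"wz":0,"jaw":1},{"tx":0,"ty":0.0067,"tz":0,"wx":0,"wy":0,"wz":0,"jaw":1}]' 100 | grep -E "^(t|pos|con)"; done
python3 -m handwheel '[{"tx":0,"ty":0.0033,"tz":0,"wx":0,"wy":0,"wz":0,"jaw":1},{"tx":0,"ty":0.0067,"tz":0,"wx":0,"wy":0,"wz":0,"jaw":1},{"tx":0,"ty":0.0067,"tz":0,"wx":0,"wy":0,"wz":0,"jaw":1}]' 100 | grep -E "^(t|pos|con)"
```

```text
t: 9.75
position: [0.5255, -0.1985, 0.375]
contact_force: [0.1, -0.1, -2.6]
t: 10.12
position: [0.5274, -0.1981, 0.375]
contact_force: [0.2, 0.2, -3.6]
```

```bash
python3 -m handwheel '[{"tx":0,"ty":0.0033,"tz":0,"wx":0,"wy":0,"wz":0,"jaw":1},{"tx":0,"ty":0.0067,"tz":0,"wx":0,"wy":0,"wz":0,"jaw":1},{"tx":0,"ty":0.0067,"tz":0,"wx":0,"wy":0,"wz":0,"jaw":1}]' 100 | grep -E "^(t|pos|con)"
```

```text
t: 10.5
position: [0.5292, -0.1977, 0.375]
contact_force: [-2.2, -0.8, -0.4]
```

```bash
python3 -m handwheel '[{"tx":0,"ty":0.0033,"tz":0,"wx":0,"wy":0,"wz":0,"jaw":1},{"tx":0,"ty":0.005,"tz":0,"wx":0,"wy":0,"wz":0,"jaw":1},{"tx":0,"ty":0.005,"tz":0,"wx":0,"wy":0,"wz":0,"jaw":1}]' 100 | grep -E "^(t|pos|con)"
```

```text
t: 10.88
position: [0.5306, -0.1974, 0.375]
contact_force: [-4.5, -1.6, -0.7]
```

```bash
python3 -m handwheel '[{"tx":0,"ty":0.0033,"tz":0,"wx":0,"wy":0,"wz":0,"jaw":1},{"tx":0,"ty":0.006,"tz":0,"wx":0,"wy":0,"wz":0,"jaw":1},{"tx":0,"ty":0.006,"tz":0,"wx":0,"wy":0,"wz":0,"jaw":1},{"tx":0,"ty":0.006,"tz":0,"wx":0,"wy":0,"wz":0,"jaw":1},{"tx":0,"ty":0.006,"tz":0,"wx":0,"wy":0,"wz":0,"jaw":1}]' 100 | grep -E "^(t|pos|con)"
```

```text
t: 11.5
position: [0.5319, -0.197, 0.3749]
contact_force: [-7.6, -1.9, 0.7]
```

```bash
python3 -m handwheel '[{"tx":0,"ty":0.0017,"tz":0,"wx":0,"wy":0,"wz":0,"jaw":1},{"tx":0,"ty":0.0017,"tz":0,"wx":0,"wy":0,"wz":0,"jaw":1},{"tx":0,"ty":0.0017,"tz":0,"wx":0,"wy":0,"wz":0,"jaw":1},{"tx":0,"ty":0.0017,"tz":0,"wx":0,"wy":0,"wz":0,"jaw":1},{"tx":0,"ty":0.0017,"tz":0,"wx":0,"wy":0,"wz":0,"jaw":1}]' 100 | grep -E "^(t|pos|con)"
python3 -m handwheel '[{"tx":0,"ty":-0.01,"tz":0,"wx":0,"wy":0,"wz":0,"jaw":1},{"tx":0,"ty":-0.025,"tz":0,"wx":0,"wy":0,"wz":0,"jaw":1},{"tx":0,"ty":-0.045,"tz":0,"wx":0,"wy":0,"wz":0,"jaw":1},{"tx":0,"ty":-0.06,"tz":0,"wx":0,"wy":0,"wz":0,"jaw":1},{"tx":0,"ty":-0.06,"tz":0,"wx":0,"wy":0,"wz":0,"jaw":1}]' 100 | grep -E "^(t|pos|con)"
python3 -m handwheel '[{"tx":0,"ty":0,"tz":0.003,"wx":0,"wy":0,"wz":0,"jaw":1},{"tx":0,"ty":0,"tz":0.0055,"wx":0,"wy":0,"wz":0,"jaw":1},{"tx":0,"ty":0,"tz":0.0055,"wx":0,"wy":0,"wz":0,"jaw":1}]' 100 | grep -E "^(t|pos|con)"
```

```text
t: 12.12
position: [0.5323, -0.1969, 0.375]
contact_force: [-8.1, -2.5, 0.3]
t: 12.75
position: [0.5152, -0.2009, 0.3752]
contact_force: [-0.9, -0.4, -3.1]
t: 13.12
position: [0.5156, -0.2007, 0.3732]
contact_force: [1.0, -0.6, -2.4]
```

```bash
python3 -m handwheel '[{"tx":0,"ty":0,"tz":0.0017,"wx":0,"wy":0,"wz":0,"jaw":1},{"tx":0,"ty":0,"tz":0.0017,"wx":0,"wy":0,"wz":0,"jaw":1},{"tx":0,"ty":0,"tz":0.0017,"wx":0,"wy":0,"wz":0,"jaw":1}]' 100 | grep -E "^(t|pos|con)"
python3 -c "
from h import *
s=state();M=Q.from_quat(s['ee_rot']).as_matrix();print(M.T@s['contact_force'],M.T@s['ft_torque'])"
```

```text
t: 13.5
position: [0.5155, -0.2008, 0.3729]
contact_force: [0.2, 0.0, -3.0]
[-0.02625478  0.18622423  3.02407037] [ 0.02505587 -0.01258501  0.02648513]
```

```bash
python3 -m handwheel '[{"tx":0,"ty":0,"tz":0.0017,"wx":0,"wy":0,"wz":0,"jaw":1},{"tx":0,"ty":0,"tz":0.0025,"wx":0,"wy":0,"wz":0,"jaw":1},{"tx":0,"ty":0,"tz":0.0025,"wx":0,"wy":0,"wz":0,"jaw":1}]' 100 | grep -E "^(t|pos|con)"
python3 -c "
from h import *
s=state();M=Q.from_quat(s['ee_rot']).as_matrix();print(M.T@s['contact_force'],M.T@s['ft_torque'])"
```

```text
t: 13.88
position: [0.5155, -0.2008, 0.3726]
contact_force: [-1.5, 0.5, 5.0]
[ 0.83805256 -1.34364782 -5.0398656 ] [ 0.33114714  0.32345292 -0.0273009 ]
```

The peg now carries the plate. I ease off slightly and open the jaws gently, then rise.

```bash
python3 -m handwheel '[{"tx":0,"ty":0,"tz":-0.001,"wx":0,"wy":0,"wz":0,"jaw":1},{"tx":0,"ty":0,"tz":-0.001,"wx":0,"wy":0,"wz":0,"jaw":1},{"tx":0,"ty":0,"tz":-0.001,"wx":0,"wy":0,"wz":0,"jaw":1}]' 20 | grep -vE "ee_rot"
python3 -m handwheel '[{"tx":0,"ty":0,"tz":-0.001,"wx":0,"wy":0,"wz":0,"jaw":0.7},{"tx":0,"ty":0,"tz":-0.001,"wx":0,"wy":0,"wz":0,"jaw":0.5},{"tx":0,"ty":0,"tz":-0.001,"wx":0,"wy":0,"wz":0,"jaw":0.3},{"tx":0,"ty":0,"tz":-0.001,"wx":0,"wy":0,"wz":0,"jaw":0.3},{"tx":0,"ty":0,"tz":-0.001,"wx":0,"wy":0,"wz":0,"jaw":0.3}]' 20 | grep -vE "ee_rot"
python3 - <<'E'
from h import *
w=camera("wrist");g=w["img"].astype(int).mean(2);s=camera("side")
cv2.imwrite("pics/r.png",np.hstack([cv2.resize(s["img"][190:290,290:390],(400,400),interpolation=cv2.INTER_CUBIC),cv2.resize(w["img"][60:310,200:450],(400,400))]))
E
```

```text
t: 14.25
position: [0.5155, -0.2008, 0.3726]
contact_force: [-2.3, 0.4, 5.4]
width: 0.0046
grip_force: 100.7
t: 14.88
position: [0.5155, -0.2008, 0.3727]
contact_force: [-0.6, -0.3, -0.5]
width: 0.0299
grip_force: 0.0
```

View pics/r.png

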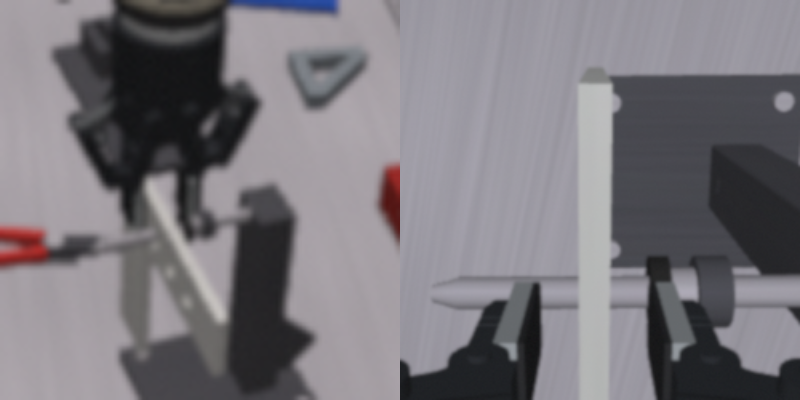

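The plate hangs level with the peg through hole_c: holes a and b are visible at (170,270) and (188,303). The fingers are clear on both sides. Rise straight up.

```bash
python3 -m handwheel '[{"tx":0,"ty":0,"tz":-0.04,"wx":0,"wy":0,"wz":0,"jaw":0.3},{"tx":0,"ty":0,"tz":-0.12,"wx":0,"wy":0,"wz":0,"jaw":0.3},{"tx":0,"ty":0,"tz":-0.25,"wx":0,"wy":0,"wz":0,"jaw":0.3},{"tx":0,"ty":0,"tz":-0.3,"wx":0,"wy":0,"wz":0,"jaw":0.3},{"tx":0,"ty":0,"tz":-0.3,"wx":0,"wy":0,"wz":0,"jaw":0.3},{"tx":0,"ty":0,"tz":-0.3,"wx":0,"wy":0,"wz":0,"jaw":0.3},{"tx":0,"ty":0,"tz":-0.3,"wx":0,"wy":0,"wz":0,"jaw":0.3},{"tx":0,"ty":0,"tz":-0.3,"wx":0,"wy":0,"wz":0,"jaw":0.3}]' 20 | grep -vE "ee_rot"
python3 -m handwheel '[{"tx":0,"ty":0,"tz":0,"wx":0,"wy":0,"wz":0,"jaw":0.3},{"tx":0,"ty":0,"tz":0,"wx":0,"wy":0,"wz":0,"jaw":0.3},{"tx":0,"ty":0,"tz":0,"wx":0,"wy":0,"wz":0,"jaw":0.3},{"tx":0,"ty":0,"tz":0,"wx":0,"wy":0,"wz":0,"jaw":0.3},{"tx":0,"ty":0,"tz":0,"wx":0,"wy":0,"wz":0,"jaw":0.3},{"tx":0,"ty":0,"tz":0,"wx":0,"wy":0,"wz":0,"jaw":0.3},{"tx":0,"ty":0,"tz":0,"wx":0,"wy":0,"wz":0,"jaw":0.3},{"tx":0,"ty":0,"tz":0,"wx":0,"wy":0,"wz":0,"jaw":0.3}]' | grep -vE "ee_rot"
python3 - <<'E'
from h import *
a=camera("side")["img"]
python=[camera("side")["img"] for _ in range(6)]
print("motion",cv2.absdiff(a,python[-1])[180:300,280:380].max())
cv2.imwrite("pics/f.png",cv2.resize(a[190:290,290:410],(720,600),interpolation=cv2.INTER_CUBIC))
E
```

```text
t: 15.98
position: [0.5155, -0.2008, 0.462]
contact_force: [0.1, -0.4, -0.3]
width: 0.0298
grip_force: 0.0
t: 16.98
position: [0.5155, -0.2008, 0.4627]
contact_force: [-0.1, 0.4, 0.4]
width: 0.0302
grip_force: 0.0
motion 43
```

View pics/f.png

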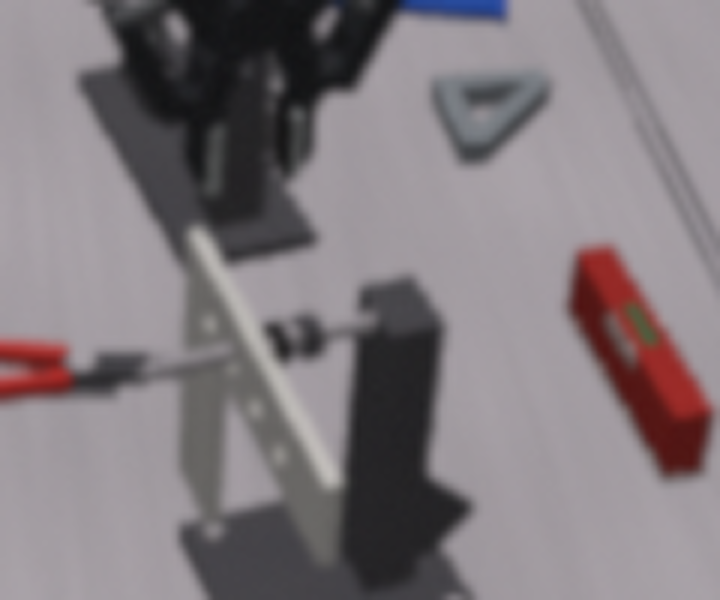

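It hangs level on hole_c: d is at (210,322), the peg at (232,360), b at (255,408) and a at (279,455). Bystanders are undisturbed. There was some motion, so I wait and check that it is still.

```bash
for i in 1 2 3 4 5 6 7 8; do python3 -m handwheel '[{"tx":0,"ty":0,"tz":0,"wx":0,"wy":0,"wz":0,"jaw":0.3},{"tx":0,"ty":0,"tz":0,"wx":0,"wy":0,"wz":0,"jaw":0.3},{"tx":0,"ty":0,"tz":0,"wx":0,"wy":0,"wz":0,"jaw":0.3},{"tx":0,"ty":0,"tz":0,"wx":0,"wy":0,"wz":0,"jaw":0.3},{"tx":0,"ty":0,"tz":0,"wx":0,"wy":0,"wz":0,"jaw":0.3},{"tx":0,"ty":0,"tz":0,"wx":0,"wy":0,"wz":0,"jaw":0.3},{"tx":0,"ty":0,"tz":0,"wx":0,"wy":0,"wz":0,"jaw":0.3},{"tx":0,"ty":0,"tz":0,"wx":0,"wy":0,"wz":0,"jaw":0.3}]' >/dev/null; done
python3 - <<'E'
from h import *
I=[camera("side")["img"] for _ in range(24)];print(state()['t'])
print([int(cv2.absdiff(I[0],i)[225:300,300:365].max()) for i in I])
# bar's top-edge sub-pixel row at a column near free end; and pale centroid of far part
print([round(float((lambda w:(w*np.arange(255,285)).sum()/w.sum())(np.clip(i[255:285,344].mean(1)-75,0,None))),2) for i in I])
E
```

```text
26.525
[0, 12, 15, 26, 31, 31, 32, 30, 22, 15, 8, 3, 11, 6, 15, 19, 26, 29, 32, 31, 30, 22, 15, 8]
[265.55, 265.59, 265.62, 265.73, 265.84, 265.84, 265.84, 265.81, 265.69, 265.64, 265.57, 265.54, 265.51, 265.58, 265.59, 265.63, 265.72, 265.8, 265.86, 265.83, 265.82, 265.71, 265.62, 265.55]
```

A small swing remains, with a period of about 0.65 s. I let it decay further and measure its amplitude properly at the bar's top edge.

```bash
for i in 1 2 3 4 5 6 7 8 9 10 11 12; do python3 -m handwheel '[{"tx":0,"ty":0,"tz":0,"wx":0,"wy":0,"wz":0,"jaw":0.3},{"tx":0,"ty":0,"tz":0,"wx":0,"wy":0,"wz":0,"jaw":0.3},{"tx":0,"ty":0,"tz":0,"wx":0,"wy":0,"wz":0,"jaw":0.3},{"tx":0,"ty":0,"tz":0,"wx":0,"wy":0,"wz":0,"jaw":0.3},{"tx":0,"ty":0,"tz":0,"wx":0,"wy":0,"wz":0,"jaw":0.3},{"tx":0,"ty":0,"tz":0,"wx":0,"wy":0,"wz":0,"jaw":0.3},{"tx":0,"ty":0,"tz":0,"wx":0,"wy":0,"wz":0,"jaw":0.3},{"tx":0,"ty":0,"tz":0,"wx":0,"wy":0,"wz":0,"jaw":0.3}]' >/dev/null; done
python3 - <<'E'
from h import *
I=[camera("side")["img"] for _ in range(18)];print(state()['t'])
print([int(cv2.absdiff(I[0],i)[225:300,300:365].max()) for i in I])
A=np.array([i.mean(2) for i in I])
# biggest-swing pixels: intensity range / local gradient = displacement in px (normal to the edge)
m=A.mean(0);gx,gy=np.gradient(m,axis=1),np.gradient(m,axis=0);gr=np.hypot(gx,gy);r=np.ptp(A,axis=0)
for v,u in [(v,u) for v in range(225,300) for u in range(300,365) if gr[v,u]>18 and r[v,u]>10][:25]:print((u,v),r[v,u].round(),gr[v,u].round(),(r[v,u]/gr[v,u]).round(2),end="; ")
E
```

```text
39.425
[0, 5, 9, 10, 9, 10, 10, 10, 9, 10, 9, 7, 3, 3, 6, 9, 10, 10]
```

The swing is down to a third: under about 0.3 px, or 0.07 rad/s. A few more seconds, then hand in.

```bash
for i in 1 2 3 4 5 6; do python3 -m handwheel '[{"tx":0,"ty":0,"tz":0,"wx":0,"wy":0,"wz":0,"jaw":0.3},{"tx":0,"ty":0,"tz":0,"wx":0,"wy":0,"wz":0,"jaw":0.3},{"tx":0,"ty":0,"tz":0,"wx":0,"wy":0,"wz":0,"jaw":0.3},{"tx":0,"ty":0,"tz":0,"wx":0,"wy":0,"wz":0,"jaw":0.3},{"tx":0,"ty":0,"tz":0,"wx":0,"wy":0,"wz":0,"jaw":0.3},{"tx":0,"ty":0,"tz":0,"wx":0,"wy":0,"wz":0,"jaw":0.3},{"tx":0,"ty":0,"tz":0,"wx":0,"wy":0,"wz":0,"jaw":0.3},{"tx":0,"ty":0,"tz":0,"wx":0,"wy":0,"wz":0,"jaw":0.3}]' >/dev/null; done
python3 -c "
from rig import *
print(state()['t'],hand_in())"
```

```text
the job is handed in; nothing more can be done
45.425 None
```

I hung the plate on the peg by hole_c, pressed the buffer back with about 8 N (roughly 4 mm), released it and handed the job in at 45.4 s; it hung level with only a faint swing left (under about 0.07 rad/s when last measured at 39 s), and no verdict was returned.

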